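# Turn the tube shaker's tab-locked selector up to its preset stop

### The job

The speed selector on the tube shaker is locked in its rest position. Squeeze the two orange tabs on the knob to unlock it, turn it clockwise until you feel it come up against the preset stop, without forcing the stop, then let go so that both tabs spring back out and lock it there. The stop was set by the last user, so find it by feel, and leave the jar and the tubes beside the shaker where they stand.

Things in the scene. Friction and masses are not known exactly. Their poses are not given: they have to be found in the camera images.
- console: The tube shaker, a fixed light-grey housing with a dark top, 150 (x) x 160 (y) x 50 mm high; origin at the centre of its underside, front faces its -x. The selector knob stands on its top, axis vertical, at x = -25 mm, y = 0. An orange rack of tubes (28 x 120 mm, 37 mm high) is fixed on the top at x = +55 mm.
- spindle: Foot of the selector knob; origin on the knob's axis at the housing's top. Round it on the housing lies an aluminium preset ring (outer radius 38 mm, 7 mm high) with a small red sprung stop (radius 26 to 38 mm, 12 mm high): keep fingertips 14 mm or more above the housing's top. The ring is set anew each time (stop first met 0.8 to 1.4 rad from rest) and does not move.
- selector_grip (a point): Centre between the tabs, on the knob's axis, 36 mm above the housing's top; turns with the knob. +y points to the left tab, -y to the right. The knob is a dark bar 46 (x) x 23 (y) mm, top 50 mm above the housing, white pointer at -x. The orange tabs are flat upright plates 22 mm wide (x), 16 to 50 mm above the housing; outer faces at y = +-24 mm when out.
- dial (a joint): Angle of the knob, rad: 0 locked at rest, grows clockwise seen from above, to about 1.45. It rubs with 0.1 N m; locked it has 0.05 rad of play. At the stop the resistance rises by 14 N m per rad: up to 0.4 N m is gentle, above 0.55 N m forces it. From 0.02 rad short of first touching the stop to pressing it gently, the tabs face their notches; earlier they do not.
- tab_left (a joint): How far the left (+y) tab is pressed in, m: 0 out (locked), 0.0065 fully in. Spring 6 N when out, 11 N fully in. The knob is free to turn when both tabs are in by 3.5 mm or more. Let go between rest and stop, a tab rubs on the ring, about 3 mm in, until it comes to its notch and springs out.
- tab_right (a joint): The same for the right (-y) tab.
- stop_lug: Small white lug (5 mm) under the knob's pointer that turns with the knob and meets the red sprung stop; its origin is on the knob's axis at the housing's top.
- black_cap_jar: Jar with a black cap, 43 x 43 x 72 mm, stands on the table at the left of the shaker; origin at the centre of its underside.
- blue_vial: Tube with a blue cap, 17 x 17 x 50 mm, stands on the table at the right of the shaker; origin at the centre of its underside.
- red_tube: Small tube with a red cap, 13 x 13 x 46 mm, stands on the table at the right of the shaker; origin at the centre of its underside.

How it is judged:
On the way, in this order (a step that is already met when the one before it is completed fails the run):
1. both tabs are pressed in (value of joint each of tab_left, tab_right above 0.0028 m), for 0.05 s.
2. the knob is turned clear of the rest position (value of joint dial above 0.5 rad), for 0.05 s.
At the end, for the whole second after the job is handed in: The knob stands at the preset stop (more than 0.7 rad from rest), at rest and let go, with both tabs sprung out into their notches (pressed in by less than 1.5 mm) (value of joint dial above 0.7 rad and value of joint each of tab_left, tab_right below 0.0015 m and velocity of joint dial between -0.05 and 0.05 rad/s); the robot touches nothing.
It fails at once if the stop is forced: lug pressed on it with more than 20 N (about 0.57 N m) (contact force between stop_lug and console above 20 N).
It fails at once if the jar is shifted by more than 15 mm (distance of black_cap_jar from where it was at the start of the episode above 0.015 m).
It fails at once if the blue-capped tube is shifted by more than 15 mm (distance of blue_vial from where it was at the start of the episode above 0.015 m).
It fails at once if the red-capped tube is shifted by more than 15 mm (distance of red_tube from where it was at the start of the episode above 0.015 m).
It also fails if it takes over 61 s, if anything falls off the work surface, if the arm or the gripper's body presses on something with over 40 N, if the wrist force passes 120 N, or if a joint passes its speed limit or range.

### The arm

A 6-joint arm with a two-finger parallel gripper is mounted at the origin on a cart in front of the work surface, level with it; the furniture and walls round the work are solid. World frame = base frame: x ahead of the robot, y to its left, z up, the work surface at z = 0. Lengths are in m, angles in rad, forces in N, time in s.
With the tool pointing down it reaches from about 0.35 to 0.775 m from the base axis. Payload 5.5 kg.
Tool frame: the origin (TCP) lies at the very end of the fingers, on their centre line; the grasp point (between the pads) lies 19 mm behind it; z points along the fingers, y is the direction in which the jaws open and shut (so a half turn about z gives the same grasp; the last joint's range is limited). The gripper opens to 85 mm and grips with 20 to 120 N. Pads are 22 mm wide; open, the fingers measure 114 mm over their backs; the gripper's body (76 mm by 85 mm) begins 54 mm behind the grasp point. The pads swing forward as they close: fully open they stand 13 mm farther back than shut.
Start: joints at [1.149, 0.313, 0.046, 1.304, 0, 1.431], TCP at [0.16, 0.552, 0.198] pointing down, gripper open.
Joint ranges: [-2.76, 2.76], [-0.86, 1.69], [-1.03, 1.26], [-2.2, 2.34], [-1.47, 1.5], [-3.14, 3.14]. Speed limits (rad/s): [2.57, 2.57, 3.14, 3.14, 3.14, 3.14].

### API

Orientations are given as a unit quaternion [w, x, y, z].
In Python, from workcell import get_state, imaging, env, spotter gives the robot as it stands.
- The arm moves only by the tool play_rows, never from a script. Its argument "moves" is a list of rows, each an object with "claw": the finger opening in cm, from 0 to 8.54; "delta_pos": the shift along the tool's x, y, z in cm, a list of three; "twist": the turn about the tool's z in degrees. A call has 1 to 12 rows; each row is the pose to reach, as a shift and turn from the pose commanded when the call began, along the tool's axes at that moment; what a row does not reach only later rows make up. A row lasts 1/8 s, in which the tool goes at most 62.5 mm and 10.7 degrees, less where a joint would pass 70% of its speed; a pose out of reach is approached as far as the arm can. A call with a gripper value outside its range is refused whole. The fingers move at their own pace and stop on an object; "force" is the grip in N (left out, the last holds). Time passes only in rows, so rows that repeat a pose let the fingers close. It gives the time, the measured TCP pose, the force and the opening at its end, in the units of the state.
- get_state(): the state, without advancing time (a new reading comes with each control period).
- imaging.read_camera(name): name is "scene" or "top" or "wrist"; returns the picture (420x560x3 uint8, red, green, blue); there is no depth.
- imaging.camera_info(name): a dict with "fx", "fy", "cx", "cy" (pixels), "world_to_cam" (4x4, takes a point from world to camera coordinates). Camera axes: x right, y down, z forward; pixel columns grow to the right and rows downward; lengths in m; the calibration is good to about 2 mm. The wrist camera is an equidistant fisheye: a pixel r from the principal point sees the ray r / f radians off the axis. A picture is of the moment at which its call begins: read the wrist's pose just before it. camera_info takes no time and is no camera call; for the wrist camera it gives the pose at the moment of the call.
- env.hand_in(): hands the job in, once; it reports no verdict.
Trained networks look in the newest picture that a camera, given by its name, has taken for a name from the list of things; names that differ only in an ending like _2 or _b are one class to them, and where a whole thing is asked for, a point or a joint stands for the part that bears it (a point fixed in the world has none). Each returns a list of dicts, best first, with "conf" (0 to 1); they miss things now and then, are a little off and sometimes report something else, mostly with a low value. They report only what shows in the picture. A call takes as long as a camera call.
- spotter.spot_in(camera, query): "extent" ([left, top, right, bottom] in pixels, round what is visible of it).
The state is a dict: "clock": time; "joint_pos": joint angles; "qvel": joint speeds; "tau": joint torques, N m; "tcp_pos": TCP position; "orientation": TCP orientation; "wrist_force": force on the tool from outside, world axes, zero at the start; "ft_torque": the same for the moment, N m; "finger_gap": finger opening in m.
Only numpy, scipy, OpenCV 4.12 (cv2) and the standard library are available. Lean on these libraries where they do the work, as an engineer would, in place of code of your own. Each camera call takes 0.05 s, during which the arm holds its last target. There are 200 camera calls.

## Working session

There is one attempt and no reset: what is moved stays moved. The work goes in short steps, Python scripts to look and compute and a tool call to move; the robot and the scene stay as the last step left them, time stands still between calls to the robot, and variables do not carry over. Pictures are saved under pics/ and viewed, about 8 in all and at most 12, crops included, and the job is handed in when it is done.

Besides the shell and the picture viewer there is one more tool, called after "Call:" as name(argument=value, ...), one argument or row to a line, values as JSON. play_rows: Moves the arm, as the interface text tells. Its arguments: {"type":"object","properties":{"moves":{"type":"array"},"force":{"type":"number"}},"required":["moves"]}

```bash
mkdir -p pics
python3 - <<'E'
from workcell import get_state, imaging, env, spotter
import cv2,numpy as np
s=get_state();print(s)
for n in ("top","scene"):
    im=imaging.read_camera(n);cv2.imwrite(f"pics/{n}0.png",im[:,:,::-1])
    i=imaging.camera_info(n);print(n,i)
    for q in ("console","selector_grip","spindle","black_cap_jar","blue_vial","red_tube","tab_left","tab_right"):
        print(q,[(np.round(d["extent"]).tolist(),round(d["conf"],2)) for d in spotter.spot_in(n,q)[:2]])
E
```

```text
{'clock': 0.0, 'joint_pos': array([1.14942703e+00, 3.13985457e-01, 4.49935874e-02, 1.30358730e+00,
       1.42948390e-05, 1.43117416e+00]), 'qvel': array([ 2.86132036e-04, -7.99973228e-04, -1.50625869e-03,  9.92546693e-04,
        1.31965702e-03, -5.85886087e-05]), 'tau': array([-5.16644400e-05, -4.80631149e+01,  2.98533261e+01,  1.96705054e-02,
        2.94745988e-06,  5.69160633e-06]), 'tcp_pos': array([0.15965679, 0.5518108 , 0.19712339]), 'orientation': array([-2.53642459e-04,  1.40408029e-01,  9.90093324e-01, -8.54605811e-04]), 'wrist_force': array([ 0.0511762,  0.6376578, -0.2475298]), 'ft_torque': array([-0.03443265, -0.02111426, -0.00153062]), 'finger_gap': 0.0854733583172319}
top {'fx': 470.3077652963754, 'fy': 470.3077652963754, 'cx': 276.67815774162136, 'cy': 202.53803645808122, 'world_to_cam': array([[ 0.01467521, -0.9998525 , -0.00892298,  0.02332327],
       [-0.99771825, -0.01405456, -0.06603602,  0.49798285],
       [ 0.06590087,  0.00987171, -0.99777734,  0.94427176],
       [ 0.        ,  0.        ,  0.        ,  1.        ]])}
console [([277.0, 161.0, 372.0, 253.0
[... 462 characters left out ...]
578166],
       [-0.38515937, -0.36078322, -0.84940434,  0.28678209],
       [ 0.63883721,  0.55999432, -0.5275352 ,  0.54391856],
       [ 0.        ,  0.        ,  0.        ,  1.        ]])}
console [([259.0, 204.0, 389.0, 315.0], 0.97)]
selector_grip [([294.0, 219.0, 327.0, 261.0], 0.59), ([297.0, 222.0, 326.0, 265.0], 0.5)]
spindle [([294.0, 221.0, 329.0, 264.0], 0.59)]
black_cap_jar [([272.0, 196.0, 295.0, 233.0], 0.86), ([349.0, 290.0, 364.0, 320.0], 0.46)]
blue_vial [([350.0, 287.0, 362.0, 320.0], 0.69), ([292.0, 216.0, 328.0, 262.0], 0.52)]
red_tube [([384.0, 281.0, 396.0, 309.0], 0.72)]
tab_left [([295.0, 223.0, 311.0, 230.0], 0.58)]
tab_right [([319.0, 238.0, 324.0, 259.0], 0.56)]
```

Run:
```python
import cv2,numpy as np
a=cv2.imread("pics/top0.png")[145:265,240:400];b=cv2.imread("pics/scene0.png")[180:330,240:410]
cv2.imwrite("pics/a.png",np.vstack([cv2.resize(a,None,fx=5,fy=5,interpolation=2)]))
cv2.imwrite("pics/b.png",cv2.resize(b,None,fx=4,fy=4,interpolation=2))
```

```text
(no output)
```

View pics/a.png

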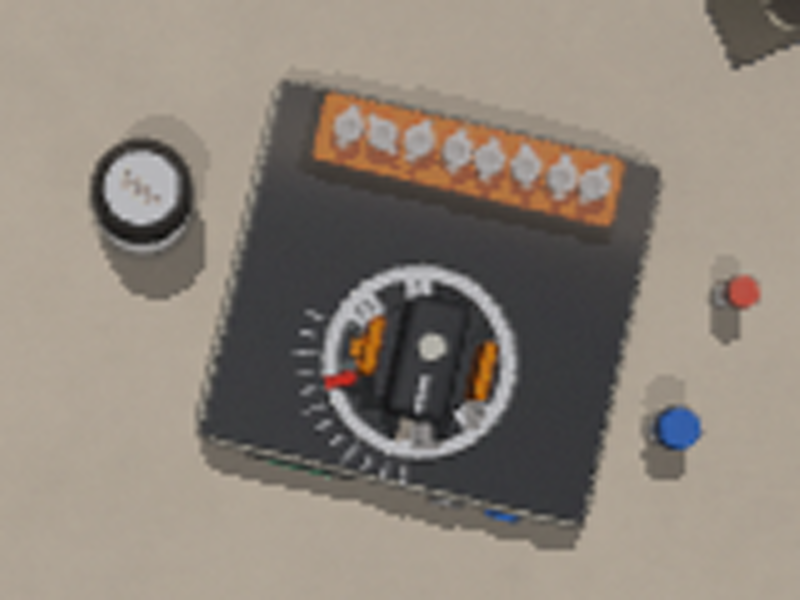

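View pics/b.png

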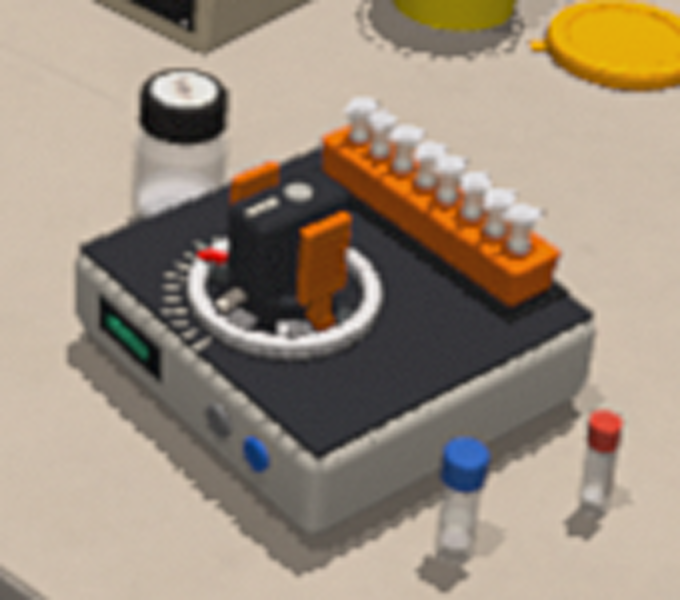

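The top crop shows the console yawed by about -13°. Its top corners are at full-image px (297,161), (372,178), (356,250) and (281,232), and the ring centre is near (324,217). The knob is in line with the console. The red stop is at (308,221), about 1 rad clockwise from the pointer. The jar is on the left and the tubes are on the right, all clear of the knob.

```bash
cat > h.py <<'E'
from workcell import get_state, imaging, env, spotter
import cv2,numpy as np
from scipy.spatial.transform import Rotation as R
def back(i,px,z):
    T=i["world_to_cam"];r=T[:3,:3].T@np.array([(px[0]-i["cx"])/i["fx"],(px[1]-i["cy"])/i["fy"],1]);c=-T[:3,:3].T@T[:3,3]
    return c+r*(z-c[2])/r[2]
def tool():
    s=get_state();q=s["orientation"];return s,R.from_quat([*q[1:],q[0]]).as_matrix()
E
python3 - <<'E'
from h import *
i=imaging.camera_info("top")
P=np.array([back(i,(240+u/5,145+v/5),.05) for u,v in((285,80),(660,165),(580,525),(205,435))])
print(P.round(4))
c=P.mean(0);ey=(P[0]-P[1]+P[3]-P[2])[:2];ex=(P[0]+P[1]-P[2]-P[3])[:2]
print(c,np.linalg.norm(ex)/2,np.linalg.norm(ey)/2,np.degrees([np.arctan2(ex[1],ex[0]),np.arctan2(-ey[0],ey[1])]))
y=np.arctan2(-ey[0],ey[1]);k=c[:2]-.025*np.array([np.cos(y),np.sin(y)])
ring=back(i,(240+84,145+362/5),.057)
print("knob",k,"ring",ring)
s,M=tool();print(M.round(3));p=np.array([*k,.2]);print("shift cm",M.T@(p-s["tcp_pos"])*100)
ky=np.array([-np.sin(y),np.cos(y),0]);t=M.T@ky;print("twist deg to y",np.degrees(np.arctan2(-t[0],t[1])))
E
```

```text
[[ 0.5785 -0.0089  0.05  ]
 [ 0.5466 -0.1574  0.05  ]
 [ 0.4046 -0.1263  0.05  ]
 [ 0.4375  0.0208  0.05  ]]
[ 0.49179441 -0.06795739  0.05      ] 0.1447195693384163 0.15132173106124958 [-12.12326573 -12.37495694]
knob [ 0.46737526 -0.06259968] ring [ 0.46716989 -0.06266331  0.057     ]
[[-0.961  0.278  0.   ]
 [ 0.278  0.961  0.   ]
 [-0.     0.    -1.   ]]
shift cm [-46.63452806 -50.51746485  -0.19937734]
twist deg to y -3.774496463706378
```

Call:
play_rows(
  moves=[
    {"claw": 8.5,"delta_pos": [-5,-5,0],"twist": 0},
    {"claw": 8.5,"delta_pos": [-9.3,-10,0],"twist": 0},
    {"claw": 8.5,"delta_pos": [-13.6,-14.5,0],"twist": -1},
    {"claw": 8.5,"delta_pos": [-17.9,-19,0],"twist": -1},
    {"claw": 8.5,"delta_pos": [-22,-23.5,0],"twist": -2},
    {"claw": 8.5,"delta_pos": [-26,-28,0],"twist": -2},
    {"claw": 8.5,"delta_pos": [-30,-32.5,0],"twist": -3},
    {"claw": 8.5,"delta_pos": [-34,-37,0],"twist": -3.8},
    {"claw": 8.5,"delta_pos": [-38,-41.3,0],"twist": -3.8},
    {"claw": 8.5,"delta_pos": [-42,-45.5,0],"twist": -3.8},
    {"claw": 8.5,"delta_pos": [-45.5,-49,0],"twist": -3.8},
    {"claw": 8.5,"delta_pos": [-46.6,-50.5,0],"twist": -3.8},
  ],
)

```text
clock: 2.4
tcp_pos: [0.4682, -0.0648, 0.1978]
orientation: [0.0, 0.109, 0.994, -0.0]
wrist_force: [0.7, 0.4, 0.1]
finger_gap: 0.0852
```

Call:
play_rows(
  moves=[
    {"claw": 8.5,"delta_pos": [0,0,0],"twist": 0},
    {"claw": 8.5,"delta_pos": [0,0,0],"twist": 0},
    {"claw": 8.5,"delta_pos": [0,0,0],"twist": 0},
  ],
)

```text
clock: 2.78
tcp_pos: [0.4666, -0.061, 0.1982]
orientation: [0.0, 0.107, 0.994, 0.0]
wrist_force: [0.6, -0.3, 0.8]
finger_gap: 0.085
```

Run:
```python
from h import *
s,M=tool();print(s["tcp_pos"],M.round(3).tolist(),s["joint_pos"].round(3),s["ft_torque"],s["wrist_force"])
i=imaging.camera_info("wrist");print(i)
im=imaging.read_camera("wrist");cv2.imwrite("pics/w0.png",im[:,:,::-1])
```

```text
[ 0.46660364 -0.06100797  0.1982046 ] [[-0.977, 0.212, 0.0], [0.212, 0.977, 0.0], [-0.0, 0.0, -1.0]] [-0.301  0.111 -0.209  1.25   0.    -0.087] [-0.00028044 -0.0133532   0.00410453] [ 0.55669936 -0.3260155   0.82788086]
{'fx': 325.19226210127806, 'fy': 325.19226210127806, 'cx': 278.7081894346247, 'cy': 204.77779506205317, 'world_to_cam': array([[ 2.10814394e-01,  9.77526102e-01, -1.02207083e-04,
        -3.99540453e-02],
       [ 9.42201018e-01, -2.03168290e-01,  2.66420507e-01,
        -4.86155594e-01],
       [ 2.60412235e-01, -5.62615774e-02, -9.63856889e-01,
         2.53128749e-01],
       [ 0.00000000e+00,  0.00000000e+00,  0.00000000e+00,
         1.00000000e+00]])}
```

View pics/w0.png

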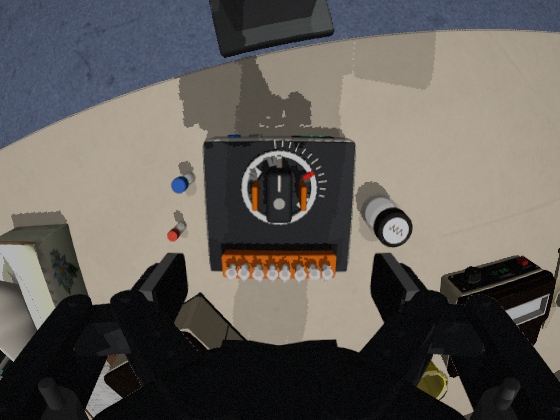

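The wrist view shows the knob between the tabs, with the orange tabs at about px (254,198) and (304,198). The red stop is at (309,175), on the clockwise side. I'll rectify the image to the plane of the knob's top.

```bash
cat >> h.py <<'E'
def ortho(name,i,im,z,c,half=.05,px=.0002):
    n=int(2*half/px);u,v=np.meshgrid(np.arange(n),np.arange(n))
    W=np.stack([c[0]+half-v*px,c[1]+half-u*px,np.full_like(u,0)+z*np.ones_like(u)],-1).reshape(-1,3)
    T=i["world_to_cam"];C=W@T[:3,:3].T+T[:3,3]
    K=np.array([[i["fx"],0,i["cx"]],[0,i["fy"],i["cy"]],[0,0,1]])
    p=cv2.fisheye.projectPoints(C.reshape(-1,1,3),np.zeros(3),np.zeros(3),K,np.zeros(4))[0].reshape(n,n,2).astype(np.float32)
    return cv2.remap(im,p[...,0],p[...,1],cv2.INTER_CUBIC)
E
python3 - <<'E'
from h import *
i=imaging.camera_info("wrist");im=cv2.imread("pics/w0.png")
c=(.467,-.0625)
o=ortho("wrist",i,im,.10,c)
hsv=cv2.cvtColor(o,cv2.COLOR_BGR2HSV);m=((hsv[...,0]>5)&(hsv[...,0]<22)&(hsv[...,1]>150)&(hsv[...,2]>90)).astype(np.uint8)
n,l,st,ce=cv2.connectedComponentsWithStats(m)
for k in range(1,n):
    if st[k,4]>200:
        pts=np.argwhere(l==k)[:,::-1].astype(np.float32);print(st[k],cv2.minAreaRect(pts))
        cv2.drawContours(o,[cv2.boxPoints(cv2.minAreaRect(pts)).astype(int)],0,(0,255,0),1)
cv2.drawMarker(o,(250,250),(255,0,255));cv2.imwrite("pics/o0.png",o)
E
```

```text
[ 388    0  112   27 1452] ((443.5, 13.0), (26.0, 111.0), 90.0)
[ 113  165   44  106 2511] ((134.31964111328125, 217.3567657470703), (25.493797302246094, 106.86793518066406), 11.888657569885254)
[ 321  210   43  106 2496] ((343.1156005859375, 262.3692626953125), (25.012083053588867, 106.95589447021484), 12.875000953674316)
```

View pics/o0.png

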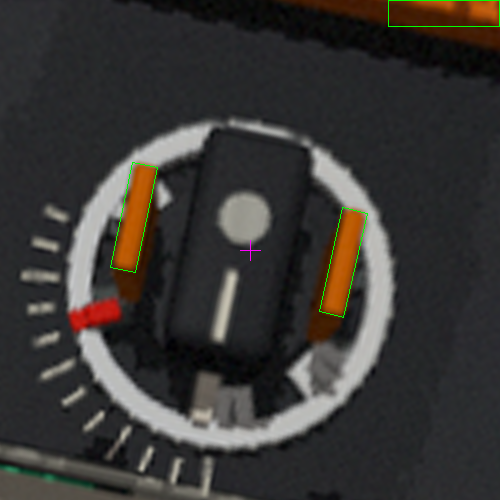

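The two tab rectangles are centred at rectified px (134,217) and (343,262). That puts the knob axis near (0.469, -0.060) with yaw -12.2°. I'll go lower and check again.

Call:
play_rows(
  moves=[
    {"claw": 8.5,"delta_pos": [0,0,4],"twist": 0},
    {"claw": 8.5,"delta_pos": [0,0,7.5],"twist": 0},
    {"claw": 8.5,"delta_pos": [0,0,7.5],"twist": 0},
    {"claw": 8.5,"delta_pos": [0,0,7.5],"twist": 0},
    {"claw": 8.5,"delta_pos": [0,0,7.5],"twist": 0},
  ],
)

```text
clock: 3.45
tcp_pos: [0.4684, -0.0625, 0.1247]
orientation: [0.002, 0.107, 0.994, -0.0]
wrist_force: [0.1, -0.1, -0.9]
finger_gap: 0.0846
```

Run:
```python
from h import *
s,M=tool();print(s["tcp_pos"],s["ft_torque"],s["wrist_force"])
i=imaging.camera_info("wrist")
im=imaging.read_camera("wrist")[:,:,::-1].copy()
c=(.467,-.0625)
o=ortho("wrist",i,im,.10,c)
hsv=cv2.cvtColor(o,cv2.COLOR_BGR2HSV);m=((hsv[...,0]>5)&(hsv[...,0]<22)&(hsv[...,1]>150)&(hsv[...,2]>90)).astype(np.uint8)
n,l,st,ce=cv2.connectedComponentsWithStats(m);C=[]
for k in range(1,n):
    if st[k,4]>800:
        r=cv2.minAreaRect(np.argwhere(l==k)[:,::-1].astype(np.float32));print(st[k],r);C.append(r[0])
        cv2.drawContours(o,[cv2.boxPoints(r).astype(int)],0,(0,255,0),1)
q=np.array([s["tcp_pos"][0],s["tcp_pos"][1]]);t=(int(250-(q[1]-c[1])/.0002),int(250-(q[0]-c[0])/.0002))
cv2.drawMarker(o,t,(255,0,255));cv2.imwrite("pics/o1.png",np.hstack([o]));cv2.imwrite("pics/w1.png",im)
```

```text
[ 0.46840033 -0.0625078   0.12470122] [ 0.02113164 -0.0188483  -0.01181346] [ 0.05198098 -0.06430868 -0.91222989]
[ 262    0  238   51 5840] ((385.0384216308594, 2.3076820373535156), (242.20339965820312, 48.83291244506836), 11.309932708740234)
[ 112  164   44  109 2567] ((133.9652099609375, 218.42428588867188), (25.39216423034668, 109.788330078125), 12.1836576461792)
[ 320  211   45  106 2605] ((342.1824035644531, 262.845703125), (26.54136848449707, 107.93668365478516), 11.611486434936523)
```

View pics/o1.png

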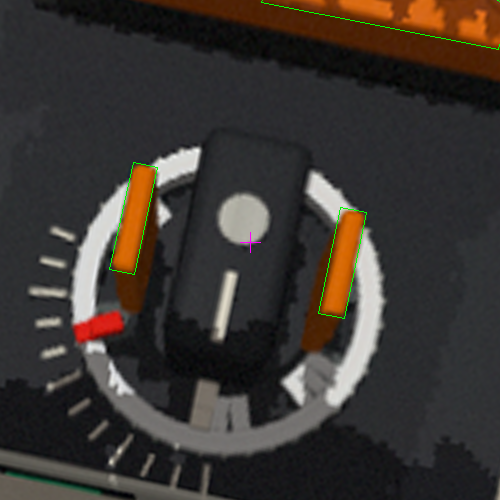

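The second look agrees: the knob is at (0.4689, -0.0601) and the TCP is about 2 mm to the right of it. I'll descend with a small correction.

Call:
play_rows(
  moves=[
    {"claw": 8.5,"delta_pos": [0,0.17,2.5],"twist": 0},
    {"claw": 8.5,"delta_pos": [0,0.17,4.5],"twist": 0},
    {"claw": 7,"delta_pos": [0,0.17,5.2],"twist": 0},
    {"claw": 6,"delta_pos": [0,0.17,5.2],"twist": 0},
    {"claw": 5.6,"delta_pos": [0,0.17,5.2],"twist": 0},
    {"claw": 5.6,"delta_pos": [0,0.17,5.2],"twist": 0},
    {"claw": 5.6,"delta_pos": [0,0.17,5.2],"twist": 0},
  ],
  force=30,
)

```text
clock: 4.38
tcp_pos: [0.4678, -0.0607, 0.0714]
orientation: [0.0, 0.108, 0.994, -0.0]
wrist_force: [-0.4, -0.2, -0.6]
finger_gap: 0.0561
```

Run:
```python
from h import *
s,M=tool();print(s["tcp_pos"],s["ft_torque"],s["wrist_force"],s["finger_gap"])
d=np.array([.4689,-.0601,.068])-s["tcp_pos"];print(M.T@d*100)
```

```text
[ 0.46783711 -0.06073209  0.07144092] [-0.0320407   0.00204746 -0.05936832] [-0.41173152 -0.22457566 -0.58144283] 0.05611631123481552
[-0.0900089   0.08445948  0.34417588]
```

Call:
play_rows(
  moves=[
    {"claw": 5.2,"delta_pos": [-0.05,0.03,0.25],"twist": 0},
    {"claw": 5.0,"delta_pos": [-0.05,0.03,0.25],"twist": 0},
    {"claw": 4.8,"delta_pos": [-0.05,0.03,0.25],"twist": 0},
    {"claw": 4.8,"delta_pos": [-0.05,0.03,0.25],"twist": 0},
  ],
)

```text
clock: 4.88
tcp_pos: [0.468, -0.0605, 0.0685]
orientation: [-0.0, 0.108, 0.994, 0.0]
wrist_force: [0.6, 0.4, 0.2]
finger_gap: 0.0485
```

Call:
play_rows(
  moves=[
    {"claw": 4.6,"delta_pos": [0,0,0],"twist": 0},
    {"claw": 4.6,"delta_pos": [0,0,0],"twist": 0},
    {"claw": 4.6,"delta_pos": [0,0,0],"twist": 0},
  ],
)

```text
clock: 5.25
tcp_pos: [0.468, -0.0605, 0.0685]
orientation: [0.0, 0.108, 0.994, 0.0]
wrist_force: [0.3, 0.1, -0.0]
finger_gap: 0.0457
```

Call:
play_rows(
  moves=[
    {"claw": 4.0,"delta_pos": [0,0,0],"twist": 0},
    {"claw": 3.6,"delta_pos": [0,0,0],"twist": 0},
    {"claw": 3.3,"delta_pos": [0,0,0],"twist": 0},
    {"claw": 3.3,"delta_pos": [0,0,0],"twist": 0},
    {"claw": 3.3,"delta_pos": [0,0,0],"twist": 0},
    {"claw": 3.3,"delta_pos": [0,0,0],"twist": 0},
  ],
  force=40,
)

```text
clock: 6.0
tcp_pos: [0.468, -0.0605, 0.0685]
orientation: [0.0, 0.108, 0.994, 0.0]
wrist_force: [-0.5, -1.3, 0.6]
finger_gap: 0.0327
```

Run:
```python
from h import *
s,M=tool();print(s["tcp_pos"],s["ft_torque"],s["wrist_force"],s["finger_gap"])
```

```text
[ 0.46802803 -0.06046933  0.06848723] [ 0.04448482 -0.01522263 -0.00380402] [-0.45622032 -1.2925528   0.64174682] 0.0326763121836411
```

Call:
play_rows(
  moves=[
    {"claw": 3.0,"delta_pos": [0,0,0],"twist": 0},
    {"claw": 2.8,"delta_pos": [0,0,0],"twist": 0},
    {"claw": 2.8,"delta_pos": [0,0,0],"twist": 0},
    {"claw": 2.8,"delta_pos": [0,0,0],"twist": 0},
  ],
)

```text
clock: 6.5
tcp_pos: [0.468, -0.0605, 0.0685]
orientation: [0.0, 0.108, 0.994, 0.0]
wrist_force: [0.2, -1.0, -0.3]
finger_gap: 0.0277
```

Run:
```python
from h import *
s,M=tool();print(s["tcp_pos"],s["ft_torque"],s["wrist_force"],s["finger_gap"])
i=imaging.camera_info("wrist");im=imaging.read_camera("wrist")[:,:,::-1]
im2=imaging.read_camera("scene")[:,:,::-1]
a=cv2.resize(im[120:330,170:400],None,fx=2,fy=2);b=cv2.resize(im2[180:320,240:390],None,fx=2.5,fy=3,interpolation=2)
cv2.imwrite("pics/c.png",np.hstack([a[:420,:420],b[:420]]))
```

```text
[ 0.46804795 -0.06046799  0.06848908] [-0.02506962 -0.00644302  0.04393983] [ 0.19660168 -1.0239896  -0.25351869] 0.027675807014372434
```

View pics/c.png

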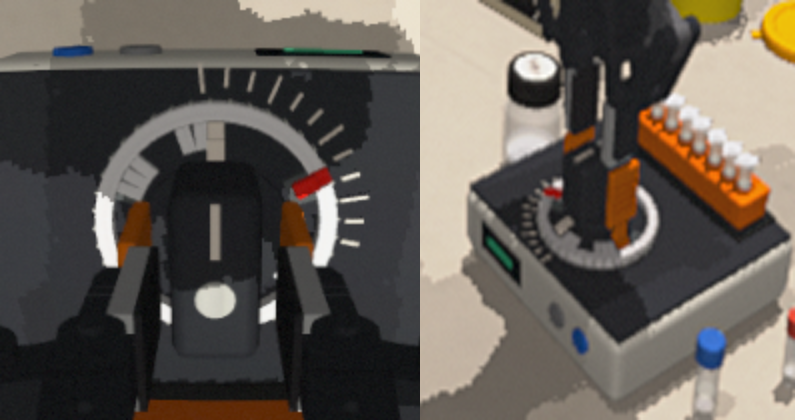

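The wrist crop doesn't settle whether the pads sit on the tabs. I'll overlay the modelled knob, tabs and pads on both pictures to check.

```bash
cat >> h.py <<'E'
def proj(name,i,W):
    T=i["world_to_cam"];C=np.asarray(W)@T[:3,:3].T+T[:3,3]
    K=np.array([[i["fx"],0,i["cx"]],[0,i["fy"],i["cy"]],[0,0,1]])
    if name=="wrist": return cv2.fisheye.projectPoints(C.reshape(-1,1,3),np.zeros(3),np.zeros(3),K,np.zeros(4))[0].reshape(-1,2)
    p=C@K.T;return p[:,:2]/p[:,2:]
def box(o,name,i,M,c,lo,hi,col,S,off):
    V=np.array([[ (lo,hi)[a][0],(lo,hi)[b][1],(lo,hi)[d][2]] for a in(0,1) for b in(0,1) for d in(0,1)])
    p=((proj(name,i,V@M.T+c)-off)*S).astype(int)
    for a,b in((0,1),(2,3),(4,5),(6,7),(0,2),(1,3),(4,6),(5,7),(0,4),(1,5),(2,6),(3,7)):cv2.line(o,tuple(p[a].tolist()),tuple(p[b].tolist()),col,1)
E
python3 - <<'E'
from h import *
s,M=tool();out=[]
y=np.radians(-12.2);K=np.array([[np.cos(y),-np.sin(y),0],[np.sin(y),np.cos(y),0],[0,0,1]]);k=np.array([.4689,-.0601,.05])
for n,off,S in(("wrist",(190,130),2.9),("scene",(270,195),4.4)):
    i=imaging.camera_info(n);im=imaging.read_camera(n)[:,:,::-1]
    w=int(395/S);h=int(580/S) if n=="wrist" else int(580/S)
    o=cv2.resize(im[off[1]:off[1]+h,off[0]:off[0]+w],(395,580),interpolation=2)
    S2=np.array([395/w,580/h]);off=np.array(off)
    for sg in(1,-1):
        a=sorted([sg*.0175,sg*.0125]);box(o,n,i,K,k,(-.011,a[0],.016),(.011,a[1],.05),(0,255,0),S2,off)
        g=s["finger_gap"]/2;a=sorted([sg*g,sg*(g+.006)])
        box(o,n,i,M,s["tcp_pos"],(-.011,a[0],-.03),(.011,a[1],0),(255,0,255),S2,off)
    out.append(o)
cv2.imwrite("pics/d.png",np.hstack(out));cv2.imwrite("pics/w2.png",im)
print(s["finger_gap"],s["wrist_force"])
E
```

```text
0.02861014087954999 [-0.5928766   0.25609945 -1.0072835 ]
```

View pics/d.png

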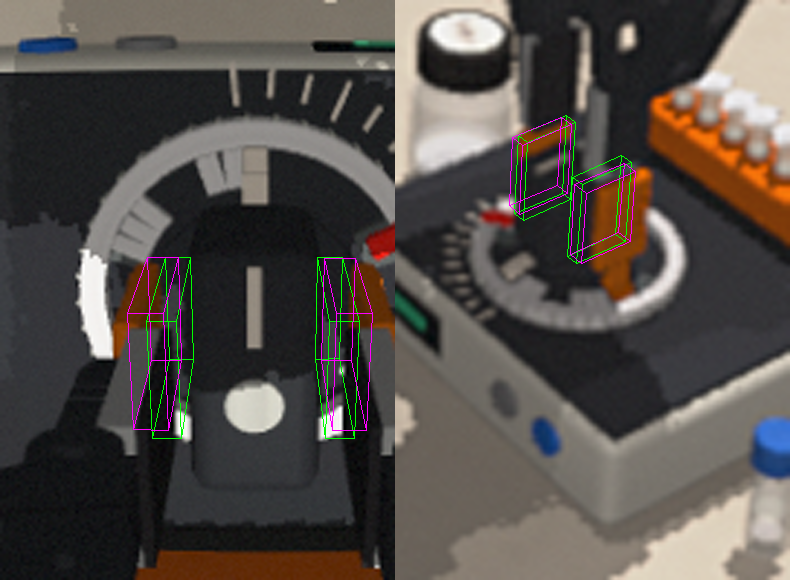

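The overlay shows the real fingertips (tip row ≈325 in the left crop, ≈165 in the right) well short of the modelled tips, about level with the tab tops. I'll fit where the tips really are.

Run:
```python
from h import *
s,M=tool();i=imaging.camera_info("wrist")
print("now corner obs L", 190+165/2.9,130+325/2.9)
for g,name in((.0286,"now"),(.085,"open; obs L(186,254) R(372,255)")):
  for d in(0,.01,.02,.03,.04):
    W=np.array([[xx,sg*g/2,-d] for xx in(.011,-.011) for sg in(1,-1)])@M.T+s["tcp_pos"]
    print(name,d,proj("wrist",i,W).round(0).tolist())
# tool axes in camera; camera centre in tool
T=i["world_to_cam"];print("cam in tool",(M.T@(-T[:3,:3].T@T[:3,3]-s["tcp_pos"])).round(4))
i2=imaging.camera_info("scene")
for d in(0,.02,.03):
    print("scene tip R",d,((proj("scene",i2,np.array([[0.011,-.0143,-d],[-.011,-.0143,-d]])@M.T+s["tcp_pos"])-[270,195])*4.4).round(0).tolist())
# ring centre & knob from scene image frame0: show predicted knob stuff in scene
y=np.radians(-12.2);K=np.array([[np.cos(y),-np.sin(y),0],[np.sin(y),np.cos(y),0],[0,0,1]])
for k in([.4689,-.0601,.05],[.467,-.0626,.05]):
    print("right tab outer top corners scene0 crop b px",((proj("scene",i2,np.array([[-.011,-.024,.05],[.011,-.024,.05],[-.011,-.024,.016]])@K.T+k)-[240,180])*4).round(0).tolist(), "obs (303,232),(350,213)")
```

```text
now corner obs L 246.89655172413794 242.0689655172414
now 0 [[302.0, 219.0], [251.0, 219.0], [301.0, 254.0], [252.0, 254.0]]
now 0.01 [[303.0, 225.0], [250.0, 225.0], [302.0, 262.0], [251.0, 262.0]]
now 0.02 [[304.0, 231.0], [248.0, 231.0], [303.0, 270.0], [250.0, 270.0]]
now 0.03 [[306.0, 238.0], [246.0, 238.0], [305.0, 279.0], [248.0, 278.0]]
now 0.04 [[308.0, 246.0], [244.0, 246.0], [306.0, 288.0], [246.0, 288.0]]
open; obs L(186,254) R(372,255) 0 [[350.0, 219.0], [203.0, 219.0], [348.0, 254.0], [206.0, 254.0]]
open; obs L(186,254) R(372,255) 0.01 [[354.0, 224.0], [199.0, 224.0], [351.0, 261.0], [202.0, 261.0]]
open; obs L(186,254) R(372,255) 0.02 [[358.0, 231.0], [195.0, 230.0], [355.0, 269.0], [198.0, 268.0]]
open; obs L(186,254) R(372,255) 0.03 [[363.0, 238.0], [190.0, 237.0], [359.0, 277.0], [194.0, 277.0]]
open; obs L(186,254) R(372,255) 0.04 [[368.0, 245.0], [184.0, 245.0], [363.0, 287.0], [189.0, 286.0]]
cam in tool [ 0.0678  0.0012 -0.1753]
scene tip R 0 [[174.0, 253.0], [222.0, 231.0]]
scene tip R 0.02 [[177.0, 207.0], [226.0, 186.0]]
scene tip R 0.03 [[178.0, 184.0], [227.0, 163.0]]
right tab outer top corners scene0 crop b px [[300.0, 235.0], [344.0, 215.0], [295.0, 307.0]] obs (303,232),(350,213)
right tab outer top corners scene0 crop b px [[302.0, 240.0], [347.0, 220.0], [297.0, 312.0]] obs (303,232),(350,213)
```

View pics/w2.png

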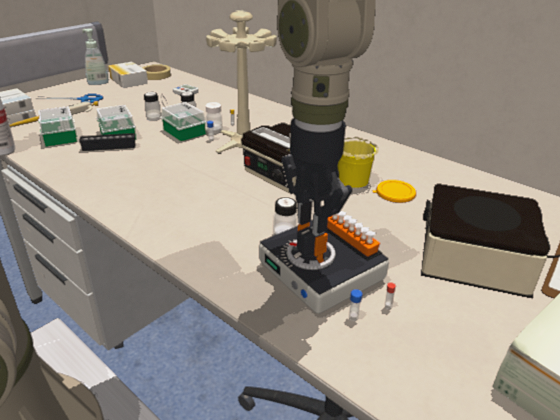

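The right tab in the scene picture is still fully out and unobstructed, and there is no squeeze force at a 28 mm gap. So the tips appear to be above the tabs, even though the TCP reading is 0.0685. The 23 mm bar gives a discriminating test: if the fingers close past 23 mm, the tips are above the knob.

Call:
play_rows(
  moves=[
    {"claw": 2.4,"delta_pos": [0,0,0],"twist": 0},
    {"claw": 2.0,"delta_pos": [0,0,0],"twist": 0},
    {"claw": 1.8,"delta_pos": [0,0,0],"twist": 0},
    {"claw": 1.8,"delta_pos": [0,0,0],"twist": 0},
  ],
  force=20,
)

```text
clock: 7.2
tcp_pos: [0.468, -0.0605, 0.0685]
orientation: [-0.0, 0.108, 0.994, 0.0]
wrist_force: [-0.2, -0.8, 0.1]
finger_gap: 0.018
```

The fingers closed to 18 mm without contact, so the tips are above the knob's top (z = 0.100). The real fingertips end at least 32 mm short of the reported TCP. I'll find the offset by touching the knob's top gently.

Call:
play_rows(
  moves=[
    {"claw": 1.8,"delta_pos": [0,0,0.1],"twist": 0},
    {"claw": 1.8,"delta_pos": [0,0,0.2],"twist": 0},
    {"claw": 1.8,"delta_pos": [0,0,0.2],"twist": 0},
  ],
)

```text
clock: 7.58
tcp_pos: [0.4681, -0.0605, 0.0669]
orientation: [0.0, 0.108, 0.994, -0.0]
wrist_force: [-1.2, -0.1, 4.2]
finger_gap: 0.0179
```

Run:
```python
from h import *
s,M=tool();print(s["tcp_pos"],s["ft_torque"],s["wrist_force"],s["finger_gap"])
i=imaging.camera_info("wrist");im=imaging.read_camera("wrist")[:,:,::-1]
i2=imaging.camera_info("scene");im2=imaging.read_camera("scene")[:,:,::-1]
a=cv2.resize(im[150:300,200:360],(400,375),interpolation=2);b=cv2.resize(im2[200:275,270:350],(400,375),interpolation=2)
for f in range(15,46,10):
  W=np.array([[.011,-.009,-f/1e3],[-.011,-.009,-f/1e3]])@M.T+s["tcp_pos"]
  p=((proj("scene",i2,W)-[270,200])*5).astype(int);cv2.line(b,tuple(p[0].tolist()),tuple(p[1].tolist()),(255,0,255),1)
  W=np.array([[.011,-.009,-f/1e3],[.011,.009,-f/1e3]])@M.T+s["tcp_pos"]
  p=((proj("wrist",i,W)-[200,150])*2.5).astype(int);cv2.line(a,tuple(p[0].tolist()),tuple(p[1].tolist()),(255,0,255),1)
cv2.imwrite("pics/e.png",np.hstack([a,b]))
```

```text
[ 0.46809702 -0.06048064  0.06688007] [0.07281495 0.25534578 0.03581823] [-1.20055539 -0.11876967  4.15883693] 0.017930838988127317
```

View pics/e.png

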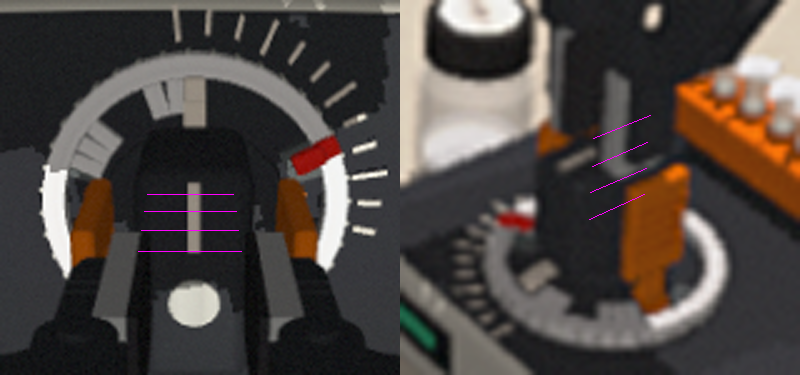

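Contact is 4 N at a TCP height of 0.067, so the real tips are about 33 mm behind the reported TCP. I'll rise, open, then go down beside the tabs in stages, checking the force.

Call:
play_rows(
  moves=[
    {"claw": 3,"delta_pos": [0,0,-1.0],"twist": 0},
    {"claw": 6.4,"delta_pos": [0,0,-1.0],"twist": 0},
    {"claw": 6.4,"delta_pos": [0,0,-1.0],"twist": 0},
    {"claw": 6.4,"delta_pos": [0,0,-1.0],"twist": 0},
    {"claw": 6.4,"delta_pos": [0,0,-1.0],"twist": 0},
    {"claw": 6.4,"delta_pos": [0,0,0],"twist": 0},
    {"claw": 6.4,"delta_pos": [0,0,0.6],"twist": 0},
    {"claw": 6.4,"delta_pos": [0,0,1.2],"twist": 0},
    {"claw": 6.4,"delta_pos": [0,0,1.2],"twist": 0},
  ],
)

```text
clock: 8.8
tcp_pos: [0.4674, -0.0603, 0.0538]
orientation: [-0.001, 0.108, 0.994, 0.0]
wrist_force: [0.5, 0.1, -0.0]
finger_gap: 0.0642
```

Call:
play_rows(
  moves=[
    {"claw": 6.2,"delta_pos": [0,0,0.4],"twist": 0},
    {"claw": 6.2,"delta_pos": [0,0,0.8],"twist": 0},
    {"claw": 6.2,"delta_pos": [0,0,0.8],"twist": 0},
  ],
)

```text
clock: 9.18
tcp_pos: [0.4677, -0.0604, 0.0461]
orientation: [-0.0, 0.108, 0.994, 0.0]
wrist_force: [0.5, 0.8, -0.7]
finger_gap: 0.0619
```

Run:
```python
from h import *
s,M=tool();print(s["tcp_pos"],s["ft_torque"],s["wrist_force"],s["finger_gap"])
im=imaging.read_camera("wrist")[:,:,::-1];im2=imaging.read_camera("scene")[:,:,::-1]
a=cv2.resize(im[130:330,170:390],(440,400),interpolation=2);b=cv2.resize(im2[195:275,270:350],(400,400),interpolation=2)
cv2.imwrite("pics/f.png",np.hstack([a,b]))
```

```text
[ 0.4677359  -0.0603742   0.04613792] [ 0.00607552 -0.02771409 -0.02204744] [ 0.48566192  0.78957407 -0.71218612] 0.06185541623307228
```

View pics/f.png

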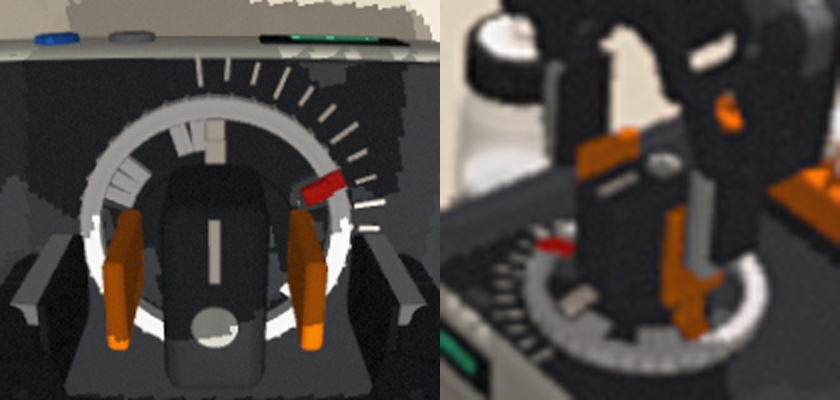

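The fingers now straddle the tabs, outside them and symmetric about the bar, and the right fingertip covers the tab's upper part. I'll lower a little and squeeze.

Call:
play_rows(
  moves=[
    {"claw": 6.0,"delta_pos": [0,0,0.35],"twist": 0},
    {"claw": 5.6,"delta_pos": [0,0,0.7],"twist": 0},
    {"claw": 5.2,"delta_pos": [0,0,0.7],"twist": 0},
    {"claw": 4.6,"delta_pos": [0,0,0.7],"twist": 0},
    {"claw": 4.6,"delta_pos": [0,0,0.7],"twist": 0},
  ],
  force=30,
)

```text
clock: 9.9
tcp_pos: [0.4678, -0.0605, 0.0396]
orientation: [-0.0, 0.108, 0.994, -0.0]
wrist_force: [-1.6, -0.3, 2.2]
finger_gap: 0.0464
```

Run:
```python
from h import *
s,M=tool();print(s["tcp_pos"],s["ft_torque"],M.T@s["wrist_force"],s["finger_gap"])
```

```text
[ 0.4678356  -0.06049098  0.03955649] [-0.12465561  0.32389845  0.04094553] [ 1.50673068 -0.66114244 -2.23389243] 0.04635945376091489
```

Call:
play_rows(
  moves=[
    {"claw": 4.2,"delta_pos": [0,0,0],"twist": 0},
    {"claw": 3.6,"delta_pos": [0,0,0],"twist": 0},
    {"claw": 3.0,"delta_pos": [0,0,0],"twist": 0},
    {"claw": 3.0,"delta_pos": [0,0,0],"twist": 0},
    {"claw": 3.0,"delta_pos": [0,0,0],"twist": 0},
  ],
)

```text
clock: 10.52
tcp_pos: [0.468, -0.0612, 0.041]
orientation: [0.0, 0.108, 0.994, -0.001]
wrist_force: [-5.4, -1.3, 13.7]
finger_gap: 0.0331
```

Run:
```python
from h import *
s,M=tool();print(s["tcp_pos"],s["ft_torque"],M.T@s["wrist_force"],s["finger_gap"])
```

```text
[ 0.46802472 -0.0612035   0.04101545] [-0.3149899   1.17233439  0.0152087 ] [  4.99098602  -2.48034208 -13.73468762] 0.033136521458448365
```

Call:
play_rows(
  moves=[
    {"claw": 3.0,"delta_pos": [0,0,-0.12],"twist": 0},
    {"claw": 3.0,"delta_pos": [0,0,-0.12],"twist": 3},
    {"claw": 3.0,"delta_pos": [0,0,-0.12],"twist": 6},
    {"claw": 3.0,"delta_pos": [0,0,-0.12],"twist": 8},
    {"claw": 3.0,"delta_pos": [0,0,-0.12],"twist": 8},
    {"claw": 3.0,"delta_pos": [0,0,-0.12],"twist": 8},
  ],
)

```text
clock: 11.28
tcp_pos: [0.468, -0.0609, 0.0413]
orientation: [0.0, 0.177, 0.984, -0.0]
wrist_force: [-2.8, -1.4, 6.0]
finger_gap: 0.033
```

```bash
cat > t.py <<'E'
from h import *
s,M=tool();print(s["tcp_pos"],"yaw",np.degrees(np.arctan2(-M[0,1],M[1,1])).round(2),"T",s["ft_torque"].round(3),"Ftool",(M.T@s["wrist_force"]).round(2),s["finger_gap"].round(4),"j6",s["joint_pos"][5].round(3),s["clock"])
E
python3 t.py
```

```text
Traceback (most recent call last):
  File "t.py", line 2, in <module>
    s,M=tool();print(s["tcp_pos"],"yaw",np.degrees(np.arctan2(-M[0,1],M[1,1])).round(2),"T",s["ft_torque"].round(3),"Ftool",(M.T@s["wrist_force"]).round(2),s["finger_gap"].round(4),"j6",s["joint_pos"][5].round(3),s["clock"])
                                                                                                                                                            ^^^^^^^^^^^^^^^^^^^^^
AttributeError: 'float' object has no attribute 'round'
```

```bash
sed -i 's/s\["finger_gap"\].round(4)/s["finger_gap"]/' t.py; python3 t.py
```

```text
[ 0.4680493  -0.0609112   0.04125108] yaw -20.36 T [-0.405  0.659 -0.   ] Ftool [ 2.15 -2.25 -6.04] 0.03303452792520112 j6 0.056 11.275
```

Call:
play_rows(
  moves=[
    {"claw": 3.0,"delta_pos": [0,0,0],"twist": 3},
    {"claw": 3.0,"delta_pos": [0,0,0],"twist": 7},
    {"claw": 3.0,"delta_pos": [0,0,0],"twist": 12},
    {"claw": 3.0,"delta_pos": [0,0,0],"twist": 17},
    {"claw": 3.0,"delta_pos": [0,0,0],"twist": 20},
    {"claw": 3.0,"delta_pos": [0,0,0],"twist": 22},
    {"claw": 3.0,"delta_pos": [0,0,0],"twist": 22},
    {"claw": 3.0,"delta_pos": [0,0,0],"twist": 22},
  ],
)

```text
clock: 12.28
tcp_pos: [0.4684, -0.0603, 0.0412]
orientation: [0.0, 0.361, 0.933, 0.0]
wrist_force: [-1.5, -0.8, 6.4]
finger_gap: 0.0329
```

```bash
python3 t.py
```

```text
[ 0.46835474 -0.06034274  0.041225  ] yaw -42.34 T [-0.052  0.405 -0.008] Ftool [ 0.61 -1.61 -6.38] 0.032919791735255284 j6 0.44 12.275
```

Call:
play_rows(
  moves=[
    {"claw": 3.0,"delta_pos": [0,0,0],"twist": 3},
    {"claw": 3.0,"delta_pos": [0,0,0],"twist": 6},
    {"claw": 3.0,"delta_pos": [0,0,0],"twist": 9},
    {"claw": 3.0,"delta_pos": [0,0,0],"twist": 10},
    {"claw": 3.0,"delta_pos": [0,0,0],"twist": 10},
    {"claw": 3.0,"delta_pos": [0,0,0],"twist": 10},
  ],
)

```text
clock: 13.02
tcp_pos: [0.4685, -0.0601, 0.0412]
orientation: [0.0, 0.441, 0.898, 0.001]
wrist_force: [-1.0, 0.7, 6.1]
finger_gap: 0.0328
```

```bash
python3 t.py
python3 - <<'E'
from h import *
i=imaging.camera_info("wrist");im=imaging.read_camera("wrist")[:,:,::-1].copy()
o=ortho("wrist",i,im,.055,(.4689,-.0601),half=.06,px=.0003)
a=cv2.resize(im[110:310,180:380],(400,400),interpolation=2)
cv2.imwrite("pics/g.png",np.hstack([a,o]))
E
```

```text
[ 0.46854302 -0.06012575  0.04119344] yaw -52.32 T [0.105 0.311 0.031] Ftool [ 1.14 -0.4  -6.07] 0.032830247815766336 j6 0.615 13.025
```

View pics/g.png

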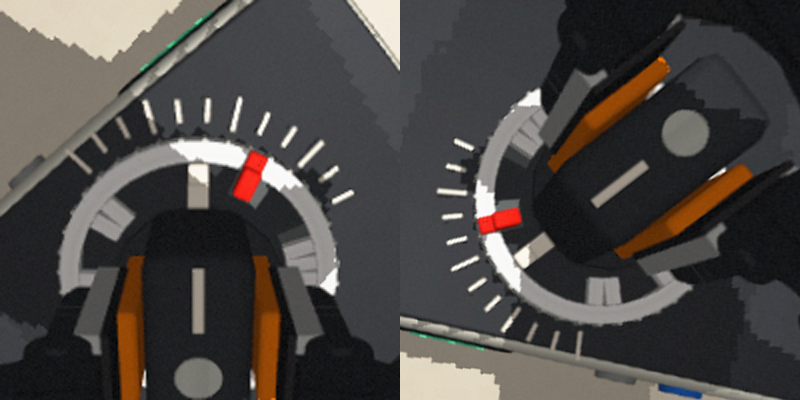

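The knob follows the tool: the lug is at rectified px (134,250) and the red stop at (100,219), so about 16° of travel remains before touch. I'll go on to about 50°, then in small steps.

Call:
play_rows(
  moves=[
    {"claw": 3.0,"delta_pos": [0,0,0],"twist": 3},
    {"claw": 3.0,"delta_pos": [0,0,0],"twist": 6},
    {"claw": 3.0,"delta_pos": [0,0,0],"twist": 8},
    {"claw": 3.0,"delta_pos": [0,0,0],"twist": 9},
    {"claw": 3.0,"delta_pos": [0,0,0],"twist": 10},
    {"claw": 3.0,"delta_pos": [0,0,0],"twist": 10},
  ],
)

```text
clock: 13.82
tcp_pos: [0.4688, -0.06, 0.0412]
orientation: [0.0, 0.517, 0.856, 0.001]
wrist_force: [-0.9, 0.9, 4.9]
finger_gap: 0.0329
```

```bash
python3 t.py
```

```text
[ 0.46883084 -0.06000568  0.04123108] yaw -62.32 T [0.313 0.138 0.061] Ftool [ 1.19 -0.38 -4.91] 0.03294803781489716 j6 0.789 13.825
```

Call:
play_rows(
  moves=[
    {"claw": 3.0,"delta_pos": [0,0,0],"twist": 0.5},
    {"claw": 3.0,"delta_pos": [0,0,0],"twist": 1},
    {"claw": 3.0,"delta_pos": [0,0,0],"twist": 1},
  ],
)

```text
clock: 14.2
tcp_pos: [0.4689, -0.06, 0.0412]
orientation: [0.0, 0.525, 0.851, 0.001]
wrist_force: [0.2, 1.8, 5.3]
finger_gap: 0.033
```

```bash
python3 t.py
```

```text
[ 0.46885443 -0.05998826  0.04122922] yaw -63.32 T [0.341 0.089 0.044] Ftool [ 1.46  1.02 -5.25] 0.032987025648168335 j6 0.807 14.2
```

Call:
play_rows(
  moves=[
    {"claw": 3.0,"delta_pos": [0,0,0],"twist": 0.5},
    {"claw": 3.0,"delta_pos": [0,0,0],"twist": 1},
    {"claw": 3.0,"delta_pos": [0,0,0],"twist": 1},
  ],
)

```text
clock: 14.58
tcp_pos: [0.4689, -0.06, 0.0412]
orientation: [0.001, 0.532, 0.847, 0.001]
wrist_force: [-0.3, 1.7, 3.9]
finger_gap: 0.0332
```

```bash
python3 t.py
```

```text
[ 0.46891964 -0.05999379  0.04123941] yaw -64.32 T [ 0.269  0.164 -0.005] Ftool [ 1.68  0.47 -3.94] 0.033203834968400174 j6 0.824 14.575
```

Call:
play_rows(
  moves=[
    {"claw": 3.0,"delta_pos": [0,0,0],"twist": 0.5},
    {"claw": 3.0,"delta_pos": [0,0,0],"twist": 1},
    {"claw": 3.0,"delta_pos": [0,0,0],"twist": 1},
  ],
)

```text
clock: 14.95
tcp_pos: [0.4689, -0.06, 0.0412]
orientation: [0.001, 0.54, 0.842, 0.001]
wrist_force: [-0.3, 1.7, 5.1]
finger_gap: 0.033
```

```bash
sed -i '$a print("tau6",s["tau"][5])' t.py; python3 t.py
```

```text
[ 0.46892732 -0.05997887  0.0412473 ] yaw -65.32 T [0.334 0.116 0.103] Ftool [ 1.66  0.41 -5.11] 0.03302556506781281 j6 0.842 14.95
tau6 0.06937280064448714
```

Call:
play_rows(
  moves=[
    {"claw": 3.0,"delta_pos": [0,0,0],"twist": 0.5},
    {"claw": 3.0,"delta_pos": [0,0,0],"twist": 1},
    {"claw": 3.0,"delta_pos": [0,0,0],"twist": 1},
  ],
)

```text
clock: 15.32
tcp_pos: [0.4689, -0.0599, 0.0412]
orientation: [0.0, 0.547, 0.837, 0.001]
wrist_force: [-0.3, 2.7, 5.5]
finger_gap: 0.0326
```

```bash
python3 t.py
```

```text
[ 0.46891701 -0.05994366  0.04123546] yaw -66.31 T [0.337 0.055 0.027] Ftool [ 2.55  0.83 -5.45] 0.032626912657279815 j6 0.859 15.325
tau6 0.09891601279377937
```

Call:
play_rows(
  moves=[
    {"claw": 3.0,"delta_pos": [0,0,0],"twist": 0.4},
    {"claw": 3.0,"delta_pos": [0,0,0],"twist": 0.7},
    {"claw": 3.0,"delta_pos": [0,0,0],"twist": 0.7},
  ],
)

```text
clock: 15.7
tcp_pos: [0.469, -0.06, 0.0413]
orientation: [0.001, 0.552, 0.834, 0.001]
wrist_force: [-1.1, 1.6, 5.3]
finger_gap: 0.033
```

```bash
python3 t.py
```

```text
[ 0.4689513  -0.05998114  0.04125249] yaw -67.0 T [0.356 0.083 0.194] Ftool [ 1.96 -0.4  -5.29] 0.03298646009768083 j6 0.871 15.7
tau6 0.14780466444790363
```

Call:
play_rows(
  moves=[
    {"claw": 3.0,"delta_pos": [0,0,0],"twist": 0.3},
    {"claw": 3.0,"delta_pos": [0,0,0],"twist": 0.5},
    {"claw": 3.0,"delta_pos": [0,0,0],"twist": 0.5},
  ],
)

```text
clock: 16.08
tcp_pos: [0.4689, -0.0599, 0.0412]
orientation: [0.0, 0.556, 0.831, 0.001]
wrist_force: [-0.5, 1.3, 4.6]
finger_gap: 0.0328
```

```bash
python3 t.py
```

```text
[ 0.46893327 -0.0599491   0.04122888] yaw -67.5 T [0.377 0.06  0.168] Ftool [ 1.36  0.02 -4.56] 0.032786482192839424 j6 0.88 16.075
tau6 0.18751692026853561
```

Call:
play_rows(
  moves=[
    {"claw": 3.0,"delta_pos": [0,0,0],"twist": 0.4},
    {"claw": 3.0,"delta_pos": [0,0,0],"twist": 0.7},
    {"claw": 3.0,"delta_pos": [0,0,0],"twist": 0.7},
  ],
)

```text
clock: 16.45
tcp_pos: [0.4689, -0.0599, 0.0412]
orientation: [0.0, 0.561, 0.828, 0.001]
wrist_force: [0.2, 1.3, 5.2]
finger_gap: 0.033
```

```bash
python3 t.py
```

```text
[ 0.46892781 -0.05994642  0.04121777] yaw -68.19 T [0.315 0.183 0.25 ] Ftool [ 1.18  0.69 -5.2 ] 0.03303032705477431 j6 0.892 16.45
tau6 0.24400672875344753
```

Torque has risen steadily from about 0.07 to 0.25 N m over the last 2.9°, so the knob is gently against the stop. Releasing now.

Call:
play_rows(
  moves=[
    {"claw": 3.6,"delta_pos": [0,0,0],"twist": 0},
    {"claw": 4.2,"delta_pos": [0,0,0],"twist": 0},
    {"claw": 4.8,"delta_pos": [0,0,0],"twist": 0},
    {"claw": 5.4,"delta_pos": [0,0,0],"twist": 0},
    {"claw": 6.2,"delta_pos": [0,0,0],"twist": 0},
    {"claw": 6.2,"delta_pos": [0,0,0],"twist": 0},
    {"claw": 6.2,"delta_pos": [0,0,0],"twist": 0},
  ],
)

```text
clock: 17.32
tcp_pos: [0.468, -0.0606, 0.0408]
orientation: [0.0, 0.561, 0.828, -0.0]
wrist_force: [0.8, -0.2, 0.1]
finger_gap: 0.0622
```

Call:
play_rows(
  moves=[
    {"claw": 6.2,"delta_pos": [0,0,-3],"twist": 0},
    {"claw": 6.2,"delta_pos": [0,0,-6],"twist": 0},
    {"claw": 6.2,"delta_pos": [0,0,-10],"twist": 0},
    {"claw": 6.2,"delta_pos": [0,0,-15],"twist": 0},
    {"claw": 6.2,"delta_pos": [0,0,-15],"twist": 0},
    {"claw": 6.2,"delta_pos": [0,0,-15],"twist": 0},
  ],
)

```text
clock: 18.08
tcp_pos: [0.4679, -0.0604, 0.1904]
orientation: [0.0, 0.561, 0.828, 0.0]
wrist_force: [-0.9, -0.7, 0.3]
finger_gap: 0.0621
```

```bash
python3 t.py
python3 - <<'E'
from h import *
i=imaging.camera_info("wrist");im=imaging.read_camera("wrist")[:,:,::-1].copy()
c=(.4689,-.0601);o=ortho("wrist",i,im,.10,c)
hsv=cv2.cvtColor(o,cv2.COLOR_BGR2HSV);m=((hsv[...,0]>5)&(hsv[...,0]<22)&(hsv[...,1]>150)&(hsv[...,2]>90)).astype(np.uint8)
n,l,st,ce=cv2.connectedComponentsWithStats(m);C=[]
for k in range(1,n):
    if st[k,4]>800:
        r=cv2.minAreaRect(np.argwhere(l==k)[:,::-1].astype(np.float32));print(st[k],r);C.append(np.array(r[0]))
        cv2.drawContours(o,[cv2.boxPoints(r).astype(int)],0,(0,255,0),1)
im2=imaging.read_camera("scene")[:,:,::-1]
cv2.imwrite("pics/i.png",np.hstack([cv2.resize(o,(400,400)),cv2.resize(im2[195:275,270:350],(400,400),interpolation=2)]))
E
```

```text
[ 0.46787521 -0.0604369   0.19042579] yaw -68.25 T [-0.029 -0.004  0.058] Ftool [-0.37 -1.09 -0.27] 0.062106460926091386 j6 0.892 18.075
tau6 9.920827551468392e-05
[410   0  90  20 884] ((454.5, 9.5), (19.0, 89.0), 90.0)
[ 138  121  120   61 2597] ((196.3189697265625, 154.07757568359375), (25.079530715942383, 128.41769409179688), 66.80140686035156)
[ 240  316  102   59 2150] ((291.0047607421875, 346.08709716796875), (22.124540328979492, 106.50875854492188), 65.0952377319336)
```

View pics/i.png

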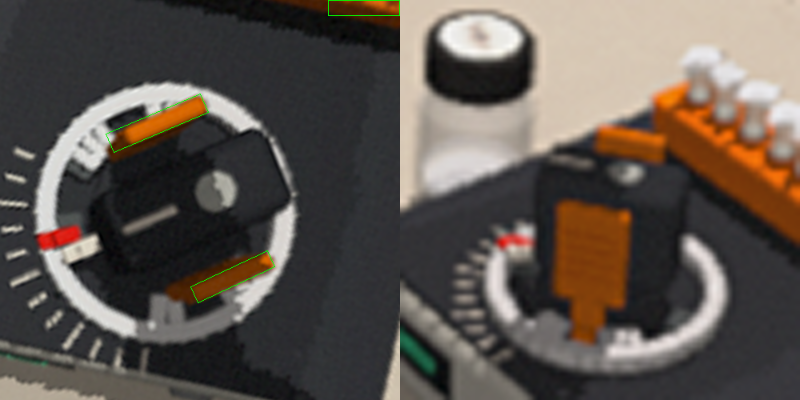

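The lug stands against the red stop and both tabs stand well off the bar. Their spacing is 42.8 mm, against 42.7 mm at rest before the squeeze, so both are fully out. The gripper is clear. Handing in.

```bash
python3 -c "
from workcell import env
print(env.hand_in())"
```

```text
the job is handed in; nothing more can be done
None
```

I squeezed both tabs, turned the knob about 54–56° (0.94–0.98 rad) clockwise to the preset stop, let go, and handed the job in. The hand-in itself gave no verdict.

- **Stop:** the torque rose smoothly from about 0.07 to 0.25 N m over the last 2.9° and I stopped there. That is under the 0.4 N m gentle limit.
- **Last checks:** after release the picture shows the lug at the red stop. The tabs' centres are 42.8 mm apart, against 42.7 mm before the squeeze, so both are fully out. The gripper was about 15 cm above its grip height and touching nothing. I kept well clear of the jar and tubes, but did not re-measure them after the move.
- **Disagreement:** the real fingertips ended about 33 mm short of the reported TCP, so my first squeeze closed above the knob. I confirmed the offset with a light touch of about 4 N on the knob's top and corrected the height. Squeezing the tabs then pushed up on the gripper with about 14 N for a moment, probably friction as the pads swung down. I raised the tool slightly to relieve it.

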